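Put the samples away and hold the centring rod in the detector stand

ROBOT

A 6-joint arm with a two-finger parallel gripper is mounted at the origin on the work surface. World frame = base frame: x ahead of the robot, y to its left, z up, the work surface at z = 0. Lengths are in m, angles in rad, forces in N, time in s.
With the tool pointing down it reaches from about 0.25 to 0.775 m from the base axis. Payload 8.9 kg.
Tool frame: the origin (TCP) lies at the very end of the fingers, on their centre line; the grasp point (between the pads) lies manip.grip_depth behind it (manip.grip_depth is the distance from the TCP to the grasp point, in m); z points along the fingers, y is the line along which they close (so a half turn about z gives the same grasp; the last joint's range is limited). The gripper opens to 85 mm and grips with 20 to 120 N. Pads are 22 mm wide; open, the fingers measure 114 mm over their backs; the gripper's body (76 mm by 85 mm) begins 54 mm behind the grasp point. The pads swing forward as they close: fully open they stand 13 mm farther back than shut.
Start: joints at [-1.454, 0.291, -0.153, 1.127, 0, 1.431], TCP at [0.133, -0.508, 0.231] pointing down, gripper open.
Joint ranges: [-2.52, 2.52], [-0.91, 1.74], [-1.3, 1.37], [-1.96, 2.02], [-1.52, 1.47], [-3.14, 3.14]. Speed limits (rad/s): [2.22, 2.22, 2.79, 3.14, 3.14, 3.14].

INTERFACE

Orientations are given as a unit quaternion [x, y, z, w].
In Python, from station import manip gives the robot as it stands.
- The arm moves only by the tool drive_tool, never from a script. Its argument "rows" is a list of rows, each a list of 3 entries, a list of its own where there are three numbers: the turn, a rotation vector about the tool's x, y, z in rad, then the shift along the tool's x, y, z in mm, then the closure, from 0 (fully open) to 1 (shut). In form: [[[ax, ay, az], [dx, dy, dz], grip], ...]. A call has 1 to 5 rows; each row is the pose to reach, as a shift and turn from the pose commanded when the call began, along the tool's axes at that moment; what a row does not reach only later rows make up. A row lasts 1/8 s, in which the tool goes at most 62.5 mm and 10.7 degrees, less where a joint would pass 70% of its speed; a pose out of reach is approached as far as the arm can. A call with a gripper value outside its range is refused whole. The fingers move at their own pace and stop on an object; "force" is the grip in N (left out, the last holds). Time passes only in rows, so rows that repeat a pose let the fingers close. It gives the time, the measured TCP pose, the force, the opening and the grip force at its end, in the units of the state.
- manip.observe(): the state, without advancing time (a new reading comes with each control period).
- manip.camera(name): name is "scene" or "top" or "wrist"; returns (picture, depth): 420x560x3 uint8, red, green, blue; 420x560 float32, m along the optical axis (not along the pixel's ray), 0 where there is no reading.
- manip.calibration(name): a dict with "fov_y" (degrees; the focal length in pixels is half the picture's height over the tangent of half this angle, whatever the lens; pixels are square), "cx", "cy" (the principal point, pixels), "R" (3x3) and "t" (3): a world point X has camera coordinates R X + t. Camera axes: x right, y down, z forward; pixel columns grow to the right and rows downward; lengths in m; the calibration is good to about 2 mm. A picture is of the moment at which its call begins: read the wrist's pose just before it. calibration takes no time and is no camera call; for the wrist camera it gives the pose at the moment of the call.
- manip.sign_off(): hands the job in; it is judged then, once.
Trained networks look in the newest picture that a camera, given by its name, has taken for a name from the list of things; names that differ only in an ending like _2 or _b are one class to them, and where a whole thing is asked for, a point or a joint stands for the part that bears it (a point fixed in the world has none). Each returns a list of dicts, best first, with "conf" (0 to 1); they miss things now and then, are a little off and sometimes report something else, mostly with a low value. They report only what shows in the picture. A call takes as long as a camera call.
- manip.silhouettes(camera, thing): "mask" (420x560 bool, what is visible of it) and "rect" ([centre column, centre row, width, height] in pixels, round what is visible of it).
The state is a dict: "time_s": time; "qpos": joint angles; "joint_velocities": joint speeds; "joint_efforts": joint torques, N m; "position": TCP position; "tool_rot": TCP orientation; "ft_force": force on the tool from outside, world axes, zero at the start; "ft_torque": the same for the moment, N m; "finger_gap": finger opening in m; "gripper_force": force on a finger pad.
Only numpy, scipy, OpenCV 4.12 (cv2) and the standard library are available. Lean on these libraries where they do the work, as an engineer would, in place of code of your own. Each camera call takes 0.05 s, during which the arm holds its last target. There are 200 camera calls.

TASK

Clear the counting station for a centring check: set the loose sample jar upright in the blue tray with the other jar, and the loose red button source upright in the yellow tray with the other source, setting them down rather than dropping them. Then lift the orange-handled steel rod out of its rack and lower it through the detector stand's upper brass bushing and on through the lower one until its tip pokes out at least a centimetre below the lower bushing, without touching the detector underneath. Finish still gripping the rod and holding it up there, and leave the mouse, tools and beaker undisturbed.

Things in the scene. Friction and masses are not known exactly. Their poses are not given: they have to be found in the camera images.
- rod: steel centring rod with orange handle, upright, round. Origin at the lower tip, +z up along the rod. Shaft 10 mm diameter, its last 12 mm tapering to a 3 mm tip; shaft reaches from 0 to 130 mm; steel collar 28 mm diameter from 130 to 136 mm; orange cylindrical handle 22 mm diameter from 136 to 190 mm (grip it about 165 mm above the tip). About 120 g. Starts hanging in the rack by its collar, free to be lifted straight up.
- rack: white rack that stores the rod, fixed to the bench: base 90 x 80 mm, two side walls and a blue top plate 56 x 74 mm whose upper face is 140 mm high, with a 15 mm hole at its centre for the rod. Origin at the bench under the hole. Nothing reaches above the plate but the rod.
- stand: detector stand fixed to the bench: white base plate 170 x 110 x 10 mm, aluminium post 24 x 36 mm, 150 mm tall with its black cap, centred 85 mm from the bushing axis on the -x side (roughly towards the robot), two arms carrying two brass bushings one above the other on a common vertical axis. Origin at the bench on the bushing axis. Nothing of it is higher than 150 mm.
- upper_mouth (a point): centre of the upper bushing's top rim, 145 mm above the bench. The bushing is 20 mm long (125 to 145 mm high), 24 mm outside diameter (31 at the rim), bore 12 mm, flared to about 19 mm over the top 6 mm.
- lower_exit (a point): centre of the lower bushing's lower rim, 65 mm above the bench, straight below upper_mouth. The same kind of bushing, 65 to 85 mm high. The rod must end held with its tip between this point and the detector's top.
- detector: round metal detector, 72 mm diameter, on the stand's base under the bushings; origin at the centre of its underside, 10 mm above the bench; its flat top is 30 mm above the bench (35 mm below lower_exit). Not to be touched by the rod.
- jar: loose clear sample jar with green label and white screw cap, standing on the bench, 60 mm tall, about 90 g: body 44 mm diameter up to 30 mm height, a narrower neck (36 mm), then the cap, 40 mm diameter from 44 to 60 mm height. Origin at the centre of its underside, +z up. Grip it from above by the cap, about 52 mm up.
- source: loose button source: red disc 44 mm diameter, 10 mm thick, with an upright aluminium stem 16 mm diameter from 10 to 48 mm height at its centre; about 90 g, on the bench; origin at the centre of its underside, +z up. Grip the stem.
- jar_tray: blue tray for sample jars, fixed: 130 (x) x 170 (y) mm outside, walls 4 mm thick and 25 mm high, floor about 4 mm; origin at the centre of its underside. Its +y half holds a jar already; the -y half (y = -40 mm in its frame) is free.
- source_tray: yellow tray for button sources, the same size and frame as the blue one, fixed. Its +y half holds a source already; the -y half (y = -40 mm) is free.
- jar_kept: the jar already standing in the blue tray, same as jar; it stays in its tray.
- source_kept: the source already standing in the yellow tray, same as source; it stays in its tray.
- screwdriver: bystander: screwdriver lying on the bench, origin under its middle.
- wrench: bystander: wrench lying on the bench, origin under its middle.
- mouse: bystander: grey computer mouse 100 x 60 x 32 mm, origin at the centre of its underside.
- beaker: bystander: glass beaker 66 mm diameter, 90 mm tall, origin at the centre of its underside.

How it is judged:
By the outcome, as a careful person would: the job done as asked, in the order asked, and still so for the second after the job is handed in, while the arm keeps its last pose, push and grip.
It also fails if it takes over 72 s, if anything falls off the work surface, if the arm or the gripper's body presses on something with over 40 N, if the wrist force passes 120 N, or if a joint passes its speed limit or range.

## Working session

There is one attempt and no reset: what is moved stays moved. The work goes in short steps, Python scripts to look and compute and a tool call to move; the robot and the scene stay as the last step left them, time stands still between calls to the robot, and variables do not carry over. Pictures are saved under pics/ and viewed, at most 10 in all, crops included, and the job is handed in when it is done.

Besides the shell and the picture viewer there is one more tool, called after "Call:" by a JSON object that holds its "method" and its "body", one argument or row to a line. drive_tool: Moves the arm, as the interface text tells. Its arguments: {"type":"object","properties":{"rows":{"type":"array","items":{"type":"array"}},"force":{"type":"number"}},"required":["rows"]}

```bash
ls; mkdir -p pics; cat > h.py <<'E'
import numpy as np, cv2
from station import manip
from scipy.spatial.transform import Rotation as Ro
def cam(n):
    c=manip.calibration(n); im,d=manip.camera(n); return im,d,c
def f(c): return 210/np.tan(np.radians(c['fov_y'])/2)
def cloud(d,c,mask):
    v,u=np.nonzero(mask&(d>0)); z=d[v,u]; F=f(c)
    P=np.c_[(u-c['cx'])/F*z,(v-c['cy'])/F*z,z]
    return (P-np.array(c['t']))@np.array(c['R'])
def save(n,im): cv2.imwrite(f'pics/{n}.png',im[:,:,::-1])
def tool(): 
    s=manip.observe(); return np.array(s['position']),Ro.from_quat(s['tool_rot']),s
E
cat > a.py <<'E'
from h import *
p,R,s=tool(); print(p,R.as_matrix().round(3),manip.grip_depth,s['finger_gap'])
ims=[]
for n in ['scene','top']:
    im,d,c=cam(n); save(n+'0',im)
    print(n,c['fov_y'],np.round(-np.array(c['R']).T@np.array(c['t']),3))
    for t in (['rod','rack','stand','detector','jar','source','jar_tray','source_tray','mouse','beaker','screwdriver','wrench'] if n=='top' else ['rod','jar','source','stand']):
        for r in manip.silhouettes(n,t)[:3]:
            P=cloud(d,c,r['mask'])
            if len(P)<5: continue
            print(n,t,round(r['conf'],2),np.round(r['rect']),'med',np.median(P,0).round(3),'lo',np.percentile(P,3,axis=0).round(3),'hi',np.percentile(P,97,axis=0).round(3))
E
python3 a.py
```

```text
pics
[ 0.1327884  -0.50748307  0.23077099] [[ 0.967  0.253 -0.   ]
 [ 0.253 -0.967  0.001]
 [ 0.    -0.001 -1.   ]] 0.0187 0.08543685073725023
scene 52.21303334761701 [0.945 0.612 0.948]
scene rod 0.52 [236. 140.  11.  19.] med [ 0.47  -0.272  0.174] lo [ 0.458 -0.286  0.145] hi [ 0.477 -0.267  0.202]
scene jar 0.8 [321. 247.  21.  23.] med [0.449 0.088 0.041] lo [0.422 0.064 0.002] hi [0.463 0.101 0.064]
scene source 0.72 [339. 360.  19.  22.] med [0.623 0.362 0.062] lo [0.6   0.337 0.006] hi [0.637 0.378 0.068]
scene source 0.65 [237. 140.   9.  19.] med [ 0.47  -0.273  0.172] lo [ 0.457 -0.286  0.144] hi [ 0.478 -0.267  0.202]
scene source 0.52 [389. 312.  17.  17.] med [0.44  0.335 0.016] lo [0.417 0.312 0.008] hi [0.455 0.351 0.055]
scene stand 0.95 [250. 240.  68.  79.] med [ 0.599 -0.025  0.028] lo [ 0.53  -0.076  0.008] hi [0.677 0.018 0.144]
top 50.42764625955158 [ 0.353 -0.019  1.605]
top rod 0.65 [349. 168.  17.  45.] med [ 0.725 -0.314  0.023] lo [ 0.631 -0.334  0.01 ] hi [ 0.777 -0.287  0.031]
top rod 0.56 [348. 228.   9.   9.] med [ 0.462 -0.271  0.193] lo [ 0.453 -0.28
[... 1157 characters left out ...]
 [0.504 0.374 0.028]
top mouse 0.98 [388. 251.  17.  28.] med [ 0.398 -0.434  0.032] lo [ 0.353 -0.463  0.017] hi [ 0.444 -0.407  0.038]
top mouse 0.64 [183. 237.  51.  38.] med [0.442 0.287 0.007] lo [ 0.381  0.206 -0.001] hi [0.504 0.372 0.029]
top mouse 0.35 [348. 170.  18.  54.] med [ 0.728 -0.314  0.023] lo [ 0.607 -0.337 -0.   ] hi [ 0.779 -0.282  0.031]
top beaker 0.69 [225. 146.  19.  16.] med [0.784 0.146 0.044] lo [0.744 0.114 0.001] hi [0.803 0.171 0.094]
top screwdriver 0.53 [353. 158.   8.  30.] med [ 0.73  -0.315  0.023] lo [ 0.685 -0.334  0.014] hi [ 0.775 -0.299  0.032]
top wrench 0.87 [153. 280.  18.  44.] med [0.3   0.394 0.009] lo [0.227 0.368 0.   ] hi [0.373 0.423 0.016]
```

```bash
python3 -c "
import cv2;a=cv2.imread('pics/top0.png')[100:320,110:430];cv2.imwrite('pics/top0c.png',cv2.resize(a,(800,550),interpolation=2))
a=cv2.imread('pics/scene0.png')[110:400,170:480];cv2.imwrite('pics/scene0c.png',cv2.resize(a,(640,598),interpolation=2))"
```

```text
(no output)
```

View pics/top0c.png

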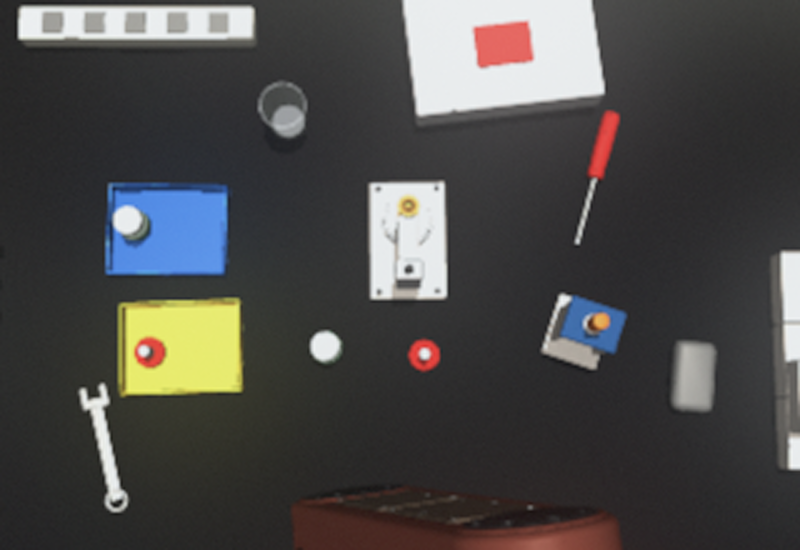

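View pics/scene0c.png

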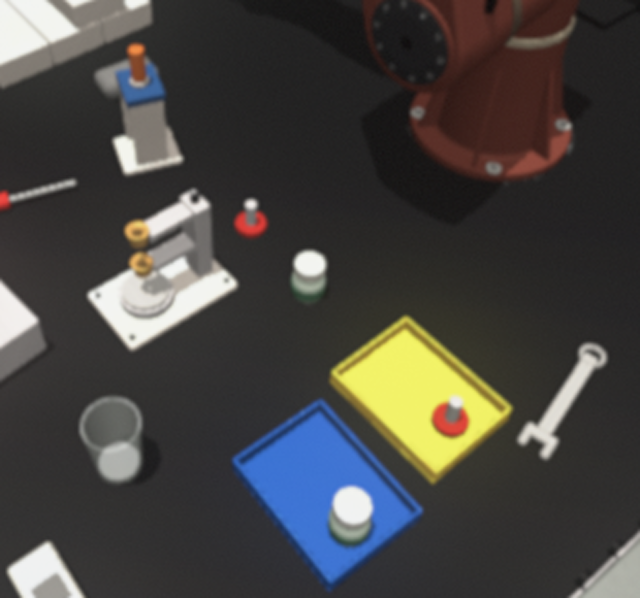

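The top crop shows the jar's cap at (325,346), the red source at (424,353), the rod at (598,322) on the blue plate and the bushings at (408,205). The blue and yellow trays are on the left, each with its kept item in the +y half. The scene view agrees. Next I fit the positions properly.

```bash
cat > b.py <<'E'
from h import *
full=np.ones((420,560),bool)
for n in ['scene','top']:
    im,d,c=cam(n); P=cloud(d,c,full)
    v,u=np.nonzero(full&(d>0)); C=im[v,u].astype(int)
    hsv=cv2.cvtColor(im,cv2.COLOR_RGB2HSV)[v,u].astype(int)
    def box(x0,x1,y0,y1,z0,z1): return (P[:,0]>x0)&(P[:,0]<x1)&(P[:,1]>y0)&(P[:,1]<y1)&(P[:,2]>z0)&(P[:,2]<z1)
    def circ(name,b):
        Q=P[b]
        if len(Q)<5: print(n,name,len(Q)); return
        (x,y),r=cv2.minEnclosingCircle(Q[:,:2].astype(np.float32)); print(n,name,len(Q),'circ',round(x,4),round(y,4),round(r,4),'mean',Q.mean(0).round(4))
    circ('jarcap',box(.40,.50,.04,.13,.056,.066))
    circ('sourcedisc',box(.38,.48,-.11,-.01,.006,.016)&(hsv[:,1]>120))
    circ('stem',box(.40,.46,-.09,-.03,.044,.056))
    circ('rodtop',box(.42,.51,-.31,-.23,.185,.21))
    circ('upper',box(.59,.66,-.06,.03,.14,.155)&(hsv[:,1]>90))
    circ('det',box(.56,.68,-.08,.04,.026,.034))
    circ('jarkept',box(.5,.7,.2,.42,.058,.072)); circ('sourcekept',box(.37,.5,.25,.4,.044,.06))
    for t,h0,h1,b in [('blue',100,125,box(.5,.72,.18,.43,-.01,.035)),('yellow',22,35,box(.33,.53,.16,.41,-.01,.035))]:
        Q=P[b&(hsv[:,0]>h0)&(hsv[:,0]<h1)&(hsv[:,1]>110)]
        rr=cv2.minAreaRect(Q[:,:2].astype(np.float32)); print(n,t,len(Q),np.round(rr[0],4),np.round(rr[1],3),round(rr[2],1))
E
python3 b.py
```

```text
scene jarcap 144 circ 0.4419 0.0791 0.0208 mean [0.4429 0.0806 0.0615]
scene sourcedisc 110 circ 0.435 -0.0588 0.0251 mean [ 0.4349 -0.0559  0.011 ]
scene stem 22 circ 0.4334 -0.0593 0.0086 mean [ 0.4332 -0.0584  0.0488]
scene rodtop 59 circ 0.4664 -0.2773 0.0109 mean [ 0.4677 -0.2753  0.1965]
scene upper 67 circ 0.6246 -0.0352 0.0151 mean [ 0.6231 -0.0356  0.1455]
scene det 339 circ 0.6243 -0.0342 0.0359 mean [ 0.6251 -0.0313  0.0307]
scene jarkept 280 circ 0.6168 0.3565 0.0204 mean [0.6179 0.3576 0.065 ]
scene sourcekept 44 circ 0.4352 0.3313 0.0096 mean [0.4367 0.3321 0.0519]
scene blue 4081 [0.6042 0.3037] [0.184 0.145] 89.9
scene yellow 3516 [0.4335 0.2794] [0.154 0.187] 1.6
top jarcap 88 circ 0.4404 0.082 0.0196 mean [0.4409 0.0823 0.0608]
top sourcedisc 75 circ 0.4286 -0.0545 0.0227 mean [ 0.4285 -0.0555  0.011 ]
top stem 16 circ 0.4304 -0.0566 0.0073 mean [ 0.4306 -0.0567  0.0496]
top rodtop 40 circ 0.4641 -0.2753 0.0104 mean [ 0.4637 -0.2743  0.1998]
top upper 32 circ 0.619 -0.0313 0.0131 mean [ 0.6202 -0.0315  0.1444]
top det 94 circ 0.6219 -0.0324 0.0352 mean [ 0.6226 -0.0299  0.03  ]
top jarkept 101 circ 0.617 0.358 0.0207 mean [0.6156 0.3586 0.0657]
top sourcekept 17 circ 0.4342 0.3337 0.0073 mean [0.434  0.3328 0.0527]
top blue 1631 [0.6105 0.3171] [0.136 0.183] 0.5
top yellow 1742 [0.4408 0.2942] [0.135 0.181] 2.5
```

Call:
{"method": "drive_tool", "body": {
  "rows": [
    [[0,0,-0.18],[20,-10,0],0],
    [[0,0,-0.36],[60,-50,0],0],
    [[0,0,-0.54],[105,-100,0],0],
    [[0,0,-0.72],[150,-150,0],0],
    [[0,0,-0.9],[190,-200,0],0]
  ]
}}

```text
time_s: 1.62
position: [0.2621, -0.2748, 0.2314]
tool_rot: [0.836, 0.549, 0.0, 0.0]
ft_force: [1.6, -0.3, 0.0]
finger_gap: 0.0855
gripper_force: 0.0
```

Call:
{"method": "drive_tool", "body": {
  "rows": [
    [[0,0,-0.15],[60,3,0],0],
    [[0,0,-0.3],[120,6,0],0],
    [[0,0,-0.41],[180,9,0],0],
    [[0,0,-0.41],[240,12,0],0],
    [[0,0,-0.41],[300,16,0],0]
  ]
}}

```text
time_s: 2.25
position: [0.3979, -0.0064, 0.2317]
tool_rot: [0.709, 0.705, 0.0, 0.001]
ft_force: [1.1, -1.3, 0.3]
finger_gap: 0.0854
gripper_force: 0.0
```

Call:
{"method": "drive_tool", "body": {
  "rows": [
    [[0,0,0],[45,25,20],0],
    [[0,0,0],[80,40,60],0],
    [[0,0,0],[80,40,110],0],
    [[0,0,0],[80,40,130],0],
    [[0,0,0],[80,40,130],0]
  ]
}}

```text
time_s: 2.88
position: [0.4363, 0.0716, 0.1002]
tool_rot: [0.709, 0.705, -0.001, -0.001]
ft_force: [0.1, -0.5, -0.2]
finger_gap: 0.0852
gripper_force: 0.0
```

```bash
cat > w.py <<'E'
from h import *
import sys
im,d,c=cam('wrist'); save(sys.argv[1],im)
p,R,s=tool(); print(p.round(4),R.as_rotvec().round(3),s['ft_force'],s['finger_gap'])
E
python3 w.py w1
```

```text
[0.4373 0.0715 0.1014] [-2.227e+00 -2.215e+00  1.000e-03] [-0.07623624 -0.30320972  0.17680587] 0.08570506645972414
```

View pics/w1.png

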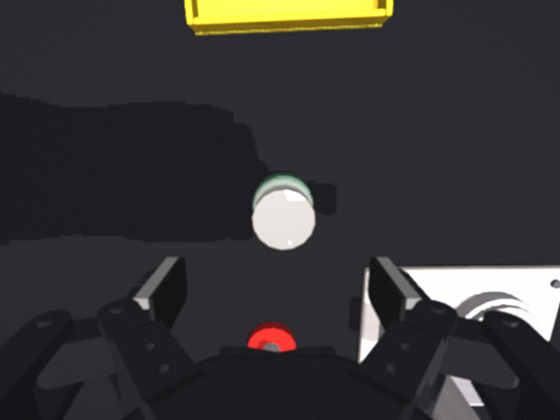

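The jar's cap is at (284,218), nearly centred between the fingers (columns 185 and 370), which agrees with the fit. Going down.

Call:
{"method": "drive_tool", "body": {
  "rows": [
    [[0,0,0],[9.5,4.5,10],0],
    [[0,0,0],[9.5,4.5,40],0],
    [[0,0,0],[9.5,4.5,68],0],
    [[0,0,0],[9.5,4.5,68],0.6],
    [[0,0,0],[9.5,4.5,68],0.8]
  ],
  "force": 40
}}

```text
time_s: 3.55
position: [0.443, 0.0811, 0.0343]
tool_rot: [0.709, 0.705, 0.001, 0.0]
ft_force: [-0.5, -0.1, 0.9]
finger_gap: 0.0517
gripper_force: 0.0
```

Call:
{"method": "drive_tool", "body": {
  "rows": [
    [[0,0,0],[0,0,0],0.8],
    [[0,0,0],[0,0,0],0.8],
    [[0,0,0],[0,0,0],0.8]
  ]
}}

```text
time_s: 3.92
position: [0.4431, 0.081, 0.0346]
tool_rot: [0.709, 0.705, 0.001, 0.001]
ft_force: [-1.6, 0.8, 6.6]
finger_gap: 0.0388
gripper_force: 39.3
```

Call:
{"method": "drive_tool", "body": {
  "rows": [
    [[0,0,0],[0,0,-30],0.8],
    [[0,0,0],[10,10,-65],0.8],
    [[0,0,0],[50,40,-70],0.8],
    [[0,0,0],[90,75,-70],0.8],
    [[0,0,0],[130,110,-70],0.8]
  ]
}}

```text
time_s: 4.55
position: [0.5542, 0.2119, 0.1047]
tool_rot: [0.709, 0.705, 0.001, 0.001]
ft_force: [-0.3, -0.7, -1.1]
finger_gap: 0.0391
gripper_force: 40.3
```

Call:
{"method": "drive_tool", "body": {
  "rows": [
    [[0,0,0],[35,32,0],0.8],
    [[0,0,0],[55,51,0],0.8],
    [[0,0,0],[61,56,0],0.8],
    [[0,0,0],[61,56,25],0.8],
    [[0,0,0],[61,56,40],0.8]
  ]
}}

```text
time_s: 5.18
position: [0.608, 0.2704, 0.0627]
tool_rot: [0.709, 0.705, -0.001, -0.0]
ft_force: [0.1, 0.2, -1.0]
finger_gap: 0.0386
gripper_force: 40.3
```

```bash
python3 w.py w2
```

```text
[0.6071 0.27   0.0608] [-2.226 -2.214  0.005] [-1.49822672 -0.38789    -2.61952028] 0.039063816689224824
```

View pics/w2.png

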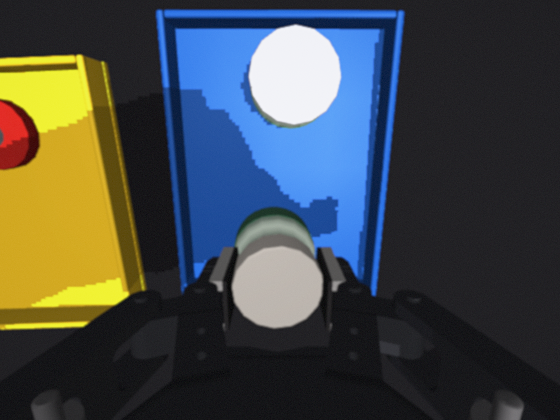

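The held jar, cap at (277,287), is centred between the blue tray's side walls (columns 180 and 375). The kept jar at (295,75) is well clear. Lowering onto the floor.

Call:
{"method": "drive_tool", "body": {
  "rows": [
    [[0,0,0],[0,0,12],0.8],
    [[0,0,0],[0,0,18],0.8],
    [[0,0,0],[0,0,21],0.8],
    [[0,0,0],[0,0,23],0.8],
    [[0,0,0],[0,0,23],0.8]
  ]
}}

```text
time_s: 5.85
position: [0.6091, 0.2712, 0.0404]
tool_rot: [0.709, 0.705, 0.0, 0.0]
ft_force: [-0.4, 0.0, -0.1]
finger_gap: 0.0391
gripper_force: 40.3
```

Call:
{"method": "drive_tool", "body": {
  "rows": [
    [[0,0,0],[0,0,1],0.8],
    [[0,0,0],[0,0,2],0.8],
    [[0,0,0],[0,0,2.5],0.8]
  ]
}}

```text
time_s: 6.22
position: [0.6092, 0.2713, 0.0387]
tool_rot: [0.709, 0.705, 0.0, 0.0]
ft_force: [-2.0, -0.2, 9.5]
finger_gap: 0.0389
gripper_force: 41.1
```

Call:
{"method": "drive_tool", "body": {
  "rows": [
    [[0,0,0],[0,0,0],0.4],
    [[0,0,0],[0,0,0],0.2],
    [[0,0,0],[0,0,0],0.1],
    [[0,0,0],[0,0,-40],0.1],
    [[0,0,0],[0,0,-90],0]
  ]
}}

```text
time_s: 6.85
position: [0.608, 0.2708, 0.1276]
tool_rot: [0.709, 0.705, -0.001, -0.001]
ft_force: [1.1, 0.2, -0.4]
finger_gap: 0.0852
gripper_force: 0.0
```

Call:
{"method": "drive_tool", "body": {
  "rows": [
    [[0,0,0],[-25,-40,-20],0],
    [[0,0,0],[-60,-90,-40],0],
    [[0,0,0],[-100,-135,-40],0],
    [[0,0,0],[-150,-172,-40],0],
    [[0,0,0],[-205,-178,-40],0]
  ]
}}

```text
time_s: 7.48
position: [0.4275, 0.0663, 0.168]
tool_rot: [0.708, 0.706, -0.0, -0.0]
ft_force: [1.1, 0.0, -0.0]
finger_gap: 0.0853
gripper_force: 0.0
```

Call:
{"method": "drive_tool", "body": {
  "rows": [
    [[0,0,0],[-55,0,20],0],
    [[0,0,0],[-100,0,50],0],
    [[0,0,0],[-122,0,80],0],
    [[0,0,0],[-124,0,90],0],
    [[0,0,0],[-124,0,90],0]
  ]
}}

```text
time_s: 8.1
position: [0.429, -0.0565, 0.0777]
tool_rot: [0.709, 0.705, -0.0, -0.001]
ft_force: [-0.1, -0.4, 0.8]
finger_gap: 0.0852
gripper_force: 0.0
```

```bash
python3 w.py w3
```

```text
[ 0.4295 -0.0563  0.0782] [-2.226 -2.217 -0.   ] [-0.47597896 -0.79360795  0.69287825] 0.08558835580575373
```

View pics/w3.png

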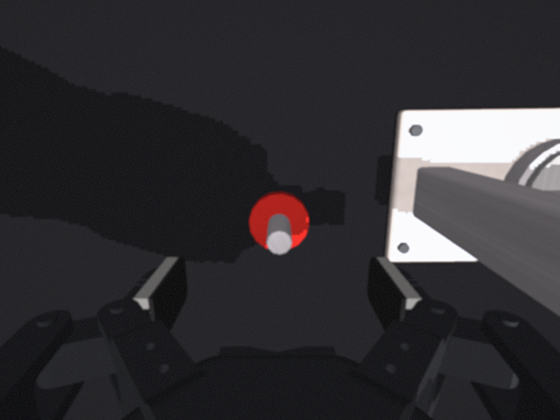

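The stem is at (279,243), centred between the fingers, and the stand is clear of the right finger. Going down to grip.

Call:
{"method": "drive_tool", "body": {
  "rows": [
    [[0,0,0],[-1,1.5,30],0],
    [[0,0,0],[-1,1.5,60],0],
    [[0,0,0],[-1,1.5,61],0.5],
    [[0,0,0],[-1,1.5,61],1],
    [[0,0,0],[-1,1.5,61],1]
  ],
  "force": 40
}}

```text
time_s: 8.78
position: [0.4319, -0.0581, 0.0181]
tool_rot: [0.709, 0.705, 0.001, 0.001]
ft_force: [-0.2, 0.9, 0.1]
finger_gap: 0.0318
gripper_force: 0.0
```

Call:
{"method": "drive_tool", "body": {
  "rows": [
    [[0,0,0],[0,0,0],1],
    [[0,0,0],[0,0,0],1],
    [[0,0,0],[0,0,0],1],
    [[0,0,0],[0,0,0],1]
  ]
}}

```text
time_s: 9.28
position: [0.4316, -0.0581, 0.0178]
tool_rot: [0.709, 0.705, 0.0, 0.001]
ft_force: [-0.7, 0.4, 9.6]
finger_gap: 0.0149
gripper_force: 38.8
```

Call:
{"method": "drive_tool", "body": {
  "rows": [
    [[0,0,0],[0,0,-30],1],
    [[0,0,0],[20,0,-62],1],
    [[0,0,0],[75,2,-70],1],
    [[0,0,0],[130,4,-70],1],
    [[0,0,0],[185,6,-70],1]
  ]
}}

```text
time_s: 9.9
position: [0.438, 0.1286, 0.0876]
tool_rot: [0.709, 0.705, 0.001, 0.0]
ft_force: [1.4, 0.2, -1.1]
finger_gap: 0.0146
gripper_force: 39.2
```

Call:
{"method": "drive_tool", "body": {
  "rows": [
    [[0,0,0],[50,2,0],1],
    [[0,0,0],[95,3,0],1],
    [[0,0,0],[120,3.5,0],1],
    [[0,0,0],[123,3.5,10],1],
    [[0,0,0],[123,3.5,30],1]
  ]
}}

```text
time_s: 10.52
position: [0.4422, 0.2498, 0.0567]
tool_rot: [0.709, 0.705, 0.0, 0.0]
ft_force: [0.1, -1.0, -1.3]
finger_gap: 0.0145
gripper_force: 39.2
```

```bash
python3 w.py w4
```

```text
[0.4405 0.2487 0.0541] [-2.227 -2.215  0.004] [-1.8654122  -1.82693175 -4.11208285] 0.014926690324874462
```

View pics/w4.png

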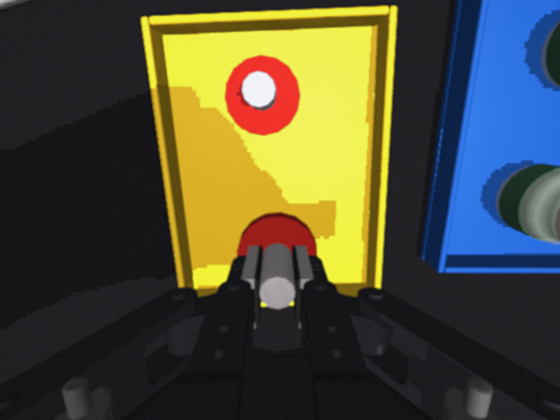

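The held source is centred between the yellow tray's walls (columns 180 and 383), and the kept source at (262,95) is clear. The jar stands upright in the blue tray. Lowering.

Call:
{"method": "drive_tool", "body": {
  "rows": [
    [[0,0,0],[1,0,18],1],
    [[0,0,0],[1,0,28],1],
    [[0,0,0],[1,0,32],1],
    [[0,0,0],[1,0,34],1],
    [[0,0,0],[1,0,35],1]
  ]
}}

```text
time_s: 11.2
position: [0.4421, 0.251, 0.0221]
tool_rot: [0.709, 0.705, 0.0, 0.0]
ft_force: [-0.2, 0.2, -1.1]
finger_gap: 0.0148
gripper_force: 39.2
```

Call:
{"method": "drive_tool", "body": {
  "rows": [
    [[0,0,0],[0,0,0.8],1],
    [[0,0,0],[0,0,1.2],1]
  ]
}}

```text
time_s: 11.45
position: [0.4422, 0.251, 0.0218]
tool_rot: [0.709, 0.705, 0.0, 0.0]
ft_force: [-5.5, -2.2, 18.3]
finger_gap: 0.0143
gripper_force: 41.0
```

Call:
{"method": "drive_tool", "body": {
  "rows": [
    [[0,0,0],[0,0,0],0.7],
    [[0,0,0],[0,0,0],0.5],
    [[0,0,0],[0,0,0],0.5],
    [[0,0,0],[0,0,-40],0.5],
    [[0,0,0],[0,0,-100],0.5]
  ]
}}

```text
time_s: 12.08
position: [0.4405, 0.2504, 0.1204]
tool_rot: [0.709, 0.705, -0.002, -0.001]
ft_force: [1.3, 1.1, 0.3]
finger_gap: 0.0428
gripper_force: 0.0
```

Call:
{"method": "drive_tool", "body": {
  "rows": [
    [[0,0,0],[-20,0,-50],0.3],
    [[0,0,0],[-60,0,-95],0],
    [[0,0,0],[-115,0,-120],0],
    [[0,0,0],[-170,0,-125],0],
    [[0,0,0],[-230,0,-125],0]
  ]
}}

```text
time_s: 12.7
position: [0.441, 0.0194, 0.2464]
tool_rot: [0.709, 0.706, 0.001, 0.001]
ft_force: [1.0, 0.7, -0.7]
finger_gap: 0.0852
gripper_force: 0.0
```

Call:
{"method": "drive_tool", "body": {
  "rows": [
    [[0,0,0],[-60,4,0],0],
    [[0,0,0],[-120,8,0],0],
    [[0,0,0],[-180,12,0],0],
    [[0,0,0],[-235,16,0],0],
    [[0,0,0],[-245,16,0],0]
  ]
}}

```text
time_s: 13.32
position: [0.4553, -0.2273, 0.2452]
tool_rot: [0.71, 0.704, -0.0, 0.0]
ft_force: [-0.2, 1.4, -0.0]
finger_gap: 0.0854
gripper_force: 0.0
```

```bash
cat > r.py <<'E'
from h import *
im,d,c=cam('wrist'); p,R,s=tool(); print(p.round(4),R.as_quat().round(3)); save('w5',im)
for r in manip.silhouettes('wrist','rod')[:2]:
    P=cloud(d,c,r['mask']); print(r['conf'],np.round(r['rect']),len(P))
full=d>0
P=cloud(d,c,full); v,u=np.nonzero(full); hsv=cv2.cvtColor(im,cv2.COLOR_RGB2HSV)[v,u]
b=(hsv[:,0]<20)&(hsv[:,1]>120)&(P[:,2]>.19)&(P[:,2]<.21)
Q=P[b]; print(len(Q)); (x,y),rr=cv2.minEnclosingCircle(Q[:,:2].astype(np.float32)); print(x,y,rr,Q.mean(0))
E
python3 r.py
```

```text
[ 0.4553 -0.2266  0.2451] [ 0.71   0.704 -0.    -0.   ]
0.96 [290. 279.  30.  66.] 1671
266
0.46371394395828247 -0.276335209608078 0.011064792983233929 [ 0.46296628 -0.27024414  0.1962138 ]
```

View pics/w5.png

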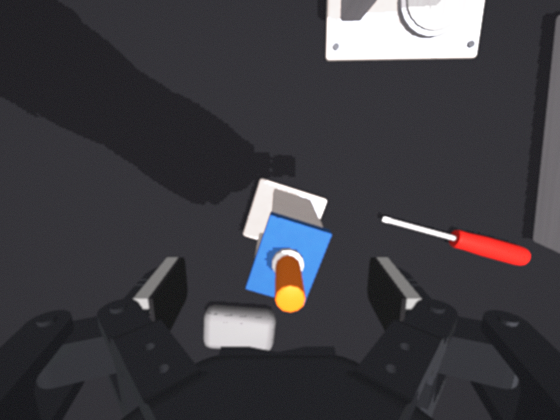

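The rod's orange top is at (290,298), with its base at (288,258) on the blue plate. The fit gives (0.4637, -0.2763), matching the earlier one. Aligning and descending.

Call:
{"method": "drive_tool", "body": {
  "rows": [
    [[0,0,0],[-30,5,0],0],
    [[0,0,0],[-49,8.5,0],0],
    [[0,0,0],[-49,8.5,20],0],
    [[0,0,0],[-49,8.5,55],0],
    [[0,0,0],[-49,8.5,89],0]
  ],
  "force": 80
}}

```text
time_s: 14.05
position: [0.464, -0.2723, 0.1558]
tool_rot: [0.709, 0.706, 0.0, 0.0]
ft_force: [0.5, 0.5, -0.4]
finger_gap: 0.085
gripper_force: 0.0
```

Call:
{"method": "drive_tool", "body": {
  "rows": [
    [[0,0,0],[0,0,0],0.4],
    [[0,0,0],[0,0,0],0.7],
    [[0,0,0],[0,0,0],1],
    [[0,0,0],[0,0,0],1],
    [[0,0,0],[0,0,0],1]
  ]
}}

```text
time_s: 14.68
position: [0.4644, -0.2736, 0.1581]
tool_rot: [0.709, 0.705, 0.0, 0.001]
ft_force: [-1.3, 0.6, 6.9]
finger_gap: 0.02
gripper_force: 77.8
```

Call:
{"method": "drive_tool", "body": {
  "rows": [
    [[0,0,0],[0,0,0],1],
    [[0,0,0],[0,0,0],1],
    [[0,0,0],[0,0,0],1]
  ]
}}

```text
time_s: 15.05
position: [0.4643, -0.2736, 0.1581]
tool_rot: [0.709, 0.705, 0.0, 0.001]
ft_force: [-2.0, 0.0, 6.1]
finger_gap: 0.0201
gripper_force: 77.8
```

Call:
{"method": "drive_tool", "body": {
  "rows": [
    [[0,0,0],[0,0,-20],1],
    [[0,0,0],[0,0,-60],1],
    [[0,0,0],[0,0,-110],1],
    [[0,0,0],[0,0,-155],1],
    [[0,0,0],[0,0,-180],1]
  ]
}}

```text
time_s: 15.68
position: [0.4642, -0.2735, 0.3398]
tool_rot: [0.709, 0.705, 0.0, 0.002]
ft_force: [1.0, 0.6, -3.0]
finger_gap: 0.0202
gripper_force: 78.3
```

Call:
{"method": "drive_tool", "body": {
  "rows": [
    [[0,0,0],[20,10,0],1],
    [[0,0,0],[60,38,0],1],
    [[0,0,0],[100,65,0],1],
    [[0,0,0],[140,92,0],1],
    [[0,0,0],[175,115,0],1]
  ]
}}

```text
time_s: 16.3
position: [0.5804, -0.0972, 0.3372]
tool_rot: [0.709, 0.705, 0.0, 0.0]
ft_force: [0.0, -0.3, -1.8]
finger_gap: 0.0203
gripper_force: 78.3
```

Call:
{"method": "drive_tool", "body": {
  "rows": [
    [[0,0,0],[20,14,0],1],
    [[0,0,0],[30,20,0],1],
    [[0,0,0],[30,20,0],1],
    [[0,0,0],[30,20,0],1]
  ]
}}

```text
time_s: 16.8
position: [0.5993, -0.0697, 0.3368]
tool_rot: [0.709, 0.705, -0.0, 0.0]
ft_force: [-0.6, 0.9, -0.7]
finger_gap: 0.0204
gripper_force: 78.3
```

```bash
cat > i.py <<'E'
from h import *
p,R,s=tool(); print(p.round(4),R.as_quat().round(3),np.round(s['ft_force'],1))
full=np.ones((420,560),bool)
for n in ['scene','wrist']:
    im,d,c=cam(n); save(n+'6',im); P=cloud(d,c,full); v,u=np.nonzero(d>0); hsv=cv2.cvtColor(im,cv2.COLOR_RGB2HSV)[v,u].astype(int)
    near=(abs(P[:,0]-.622)<.04)&(abs(P[:,1]+.034)<.04)
    Q=P[near&(P[:,2]>.140)&(P[:,2]<.150)&(hsv[:,1]>90)]
    if len(Q)>5:
        (x,y),r=cv2.minEnclosingCircle(Q[:,:2].astype(np.float32)); print(n,'mouth',len(Q),round(x,4),round(y,4),round(r,4))
    for z0 in np.arange(.155,.33,.02):
        Q=P[near&(P[:,2]>z0)&(P[:,2]<=z0+.02)]
        if len(Q)>5: print(n,'z',round(z0+.01,3),len(Q),'mean',Q.mean(0).round(4),'mid',((Q.min(0)+Q.max(0))/2).round(4))
    rs=manip.silhouettes(n,'rod')[:1]
    for r in rs:
        print(r['conf'],np.round(r['rect'],1)); 
        w=r['mask']; rows=np.nonzero(w.any(1))[0]
        for q in rows[::max(1,len(rows)//6)]: print(q,np.nonzero(w[q])[0][[0,-1]])
    t=np.array(c['R']); print('cam pos',(-t.T@np.array(c['t'])).round(3))
E
python3 i.py; python3 -c "
import cv2,numpy as np;a=cv2.imread('pics/scene6.png')[110:260,170:310];b=cv2.imread('pics/wrist6.png')
cv2.imwrite('pics/c6.png',np.hstack([cv2.resize(a,(392,420),interpolation=2),b[:,90:490]]))"
```

```text
[ 0.5993 -0.0697  0.3368] [ 0.709  0.705 -0.     0.   ] [-0.6  0.9 -0.7]
scene mouth 71 0.6216 -0.0355 0.0153
scene z 0.205 16 mean [ 0.6015 -0.0719  0.2072] mid [ 0.6011 -0.0719  0.2055]
scene z 0.225 19 mean [ 0.601  -0.0716  0.2262] mid [ 0.6011 -0.0712  0.2261]
scene z 0.245 22 mean [ 0.6018 -0.0715  0.2461] mid [ 0.6011 -0.0715  0.2461]
scene z 0.265 19 mean [ 0.6011 -0.0711  0.2653] mid [ 0.6008 -0.0711  0.2652]
scene z 0.285 23 mean [ 0.6019 -0.0715  0.2845] mid [ 0.6012 -0.0718  0.2852]
scene z 0.305 23 mean [ 0.6022 -0.0713  0.304 ] mid [ 0.6018 -0.0716  0.3044]
scene z 0.325 62 mean [ 0.6031 -0.0664  0.327 ] mid [ 0.6016 -0.0677  0.327 ]
0.7 [226.9 162.4   9.5  61.9]
132 [225 228]
142 [225 231]
152 [226 232]
162 [227 230]
172 [229 232]
182 [230 233]
192 [232 234]
cam pos [0.945 0.612 0.948]
wrist mouth 414 0.6214 -0.033 0.0142
wrist z 0.205 38 mean [ 0.5984 -0.0692  0.2082] mid [ 0.5986 -0.0699  0.2086]
wrist z 0.225 63 mean [ 0.599  -0.0691  0.2253] mid [ 0.599  -0.0704  0.2252]
wrist z 0.245 84 mean [ 0.599  -0.0692  0.2454] mid [ 0.5988 -0.0705  0.245 ]
wrist z 0.265 106 mean [ 0.5989 -0.0692  0.2654] mid [ 0.5991 -0.0703  0.2649]
wrist z 0.285 123 mean [ 0.5992 -0.069   0.2848] mid [ 0.5992 -0.0701  0.2848]
wrist z 0.325 668 mean [ 0.5993 -0.0635  0.3263] mid [ 0.5993 -0.0662  0.3269]
0.95 [277.6 267.2  53.6 143.2]
198 [274 278]
221 [270 280]
244 [257 296]
267 [257 296]
290 [253 299]
313 [249 303]
336 [262 291]
cam pos [ 0.6   -0.001  0.48 ]
```

View pics/c6.png

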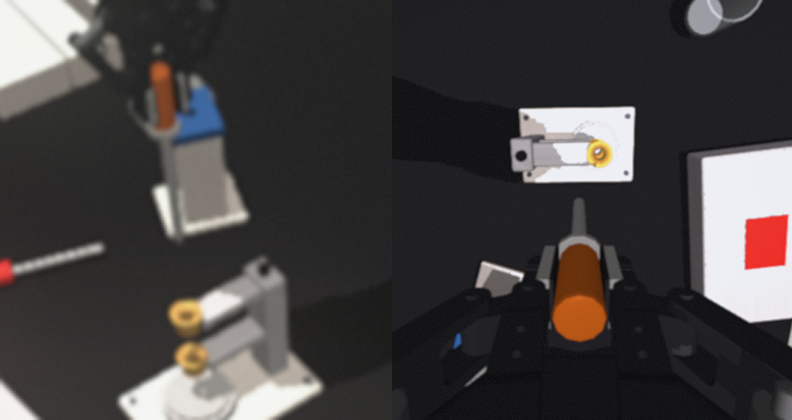

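The rod hangs vertically in the grip: the shaft stays on one axis at all heights. The upper bushing is at (600,153) in the right half, and the tip at (578,200) is still short of it. Moving over it for one close relative look.

Call:
{"method": "drive_tool", "body": {
  "rows": [
    [[0,0,0],[20,11,0],1],
    [[0,0,0],[34,19,0],1],
    [[0,0,0],[39,22.3,5],1],
    [[0,0,0],[39.5,22.3,25],1],
    [[0,0,0],[39.5,22.3,30],1]
  ]
}}

```text
time_s: 17.62
position: [0.6217, -0.029, 0.3051]
tool_rot: [0.709, 0.706, -0.001, -0.001]
ft_force: [-0.1, 0.4, -0.8]
finger_gap: 0.0203
gripper_force: 78.5
```

Call:
{"method": "drive_tool", "body": {
  "rows": [
    [[0,0,0],[0,0,0],1],
    [[0,0,0],[0,0,0],1]
  ]
}}

```text
time_s: 17.88
position: [0.6225, -0.0296, 0.3073]
tool_rot: [0.709, 0.705, 0.0, 0.0]
ft_force: [-0.7, 0.4, -1.9]
finger_gap: 0.0202
gripper_force: 78.5
```

```bash
sed -i "s/n+'6'/n+'7'/; s/abs(P\[:,0\]-.622)<.04/abs(P[:,0]-.622)<.02/; s/abs(P\[:,1\]+.034)<.04/abs(P[:,1]+.034)<.02/" i.py; python3 i.py; python3 -c "
import cv2,numpy as np;a=cv2.imread('pics/scene7.png')[130:250,190:302];b=cv2.imread('pics/wrist7.png')[120:260,210:343]
cv2.imwrite('pics/c7.png',np.hstack([cv2.resize(a,(392,420),interpolation=2),cv2.resize(b,(399,420),interpolation=2)]))"
```

```text
[ 0.6225 -0.0296  0.3073] [0.709 0.705 0.    0.   ] [-0.7  0.4 -1.9]
scene mouth 66 0.6236 -0.0348 0.0146
scene z 0.165 9 mean [ 0.6249 -0.0339  0.1691] mid [ 0.6248 -0.035   0.1681]
scene z 0.185 21 mean [ 0.6246 -0.0323  0.185 ] mid [ 0.6241 -0.0333  0.1851]
scene z 0.205 24 mean [ 0.6254 -0.0317  0.205 ] mid [ 0.6246 -0.0332  0.2051]
scene z 0.225 25 mean [ 0.6252 -0.0323  0.2249] mid [ 0.624  -0.0331  0.2251]
scene z 0.245 28 mean [ 0.6248 -0.032   0.2457] mid [ 0.6242 -0.0338  0.2455]
scene z 0.265 27 mean [ 0.625  -0.0323  0.2657] mid [ 0.624  -0.0327  0.265 ]
scene z 0.285 29 mean [ 0.6264 -0.028   0.2884] mid [ 0.6255 -0.0281  0.2853]
scene z 0.305 73 mean [ 0.6256 -0.0266  0.3038] mid [ 0.6244 -0.0293  0.305 ]
scene z 0.325 115 mean [ 0.6224 -0.024   0.3247] mid [ 0.622  -0.0252  0.3249]
0.91 [229.2 185.2  13.8  57.5]
156 [228 229]
166 [227 233]
176 [229 235]
186 [229 233]
196 [231 234]
206 [232 235]
cam pos [0.945 0.612 0.948]
wrist mouth 360 0.6217 -0.0331 0.0141
wrist z 0.165 9 mean [ 0.6217 -0.029   0.1734] mid [ 0.6215 -0.0299  0.1734]
wrist z 0.185 57 mean [ 0.622  -0.029   0.1852] mid [ 0.622  -0.0296  0.185 ]
wrist z 0.205 72 mean [ 0.6221 -0.0291  0.2054] mid [ 0.6221 -0.0303  0.2051]
wrist z 0.225 97 mean [ 0.6221 -0.0291  0.2255] mid [ 0.622  -0.0301  0.2251]
wrist z 0.245 118 mean [ 0.6224 -0.029   0.2458] mid [ 0.6224 -0.0302  0.245 ]
wrist z 0.265 61 mean [ 0.6223 -0.0288  0.26  ] mid [ 0.6224 -0.0296  0.2603]
wrist z 0.285 222 mean [ 0.6223 -0.0223  0.2934] mid [ 0.6224 -0.0258  0.292 ]
wrist z 0.305 868 mean [ 0.6224 -0.0235  0.3045] mid [ 0.622  -0.0252  0.305 ]
wrist z 0.325 1762 mean [ 0.6221 -0.0219  0.3256] mid [ 0.622  -0.0238  0.325 ]
0.6 [278.9 268.7  53.9 142.2]
198 [274 277]
221 [270 282]
244 [256 297]
267 [257 296]
290 [253 300]
313 [249 304]
336 [262 292]
cam pos [0.623 0.039 0.45 ]
```

View pics/c7.png

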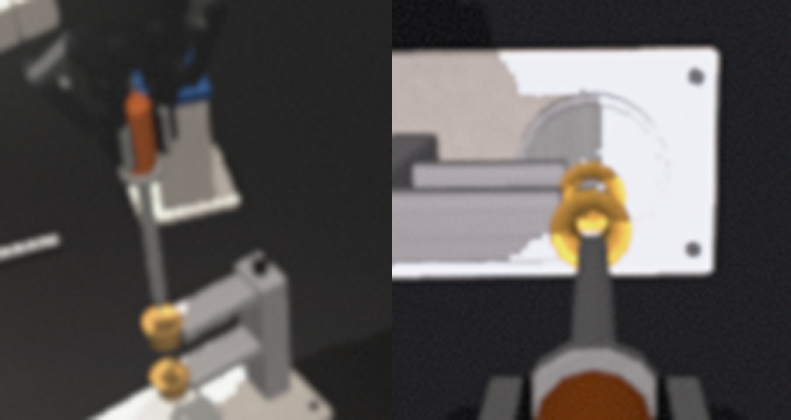

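The tip sits over the flared mouth in both views, at (590,235) in the right half, and the fits agree to about 1 mm. Lowering gently while watching the force.

Call:
{"method": "drive_tool", "body": {
  "rows": [
    [[0,0,0],[0,0,6],1],
    [[0,0,0],[0,0,12],1],
    [[0,0,0],[0,0,17],1],
    [[0,0,0],[0,0,21],1],
    [[0,0,0],[0,0,25],1]
  ]
}}

```text
time_s: 18.7
position: [0.6223, -0.0295, 0.2813]
tool_rot: [0.709, 0.705, -0.0, -0.0]
ft_force: [-0.4, -0.2, -1.2]
finger_gap: 0.0205
gripper_force: 78.5
```

Call:
{"method": "drive_tool", "body": {
  "rows": [
    [[0,0,0],[0,0,4],1],
    [[0,0,0],[0,0,8],1],
    [[0,0,0],[0,0,12],1],
    [[0,0,0],[0,0,16],1],
    [[0,0,0],[0,0,20],1]
  ]
}}

```text
time_s: 19.32
position: [0.6223, -0.0295, 0.2613]
tool_rot: [0.709, 0.705, -0.0, -0.0]
ft_force: [0.8, -0.6, -1.4]
finger_gap: 0.0204
gripper_force: 78.5
```

Call:
{"method": "drive_tool", "body": {
  "rows": [
    [[0,0,0],[0,0,6],1],
    [[0,0,0],[0,0,12],1],
    [[0,0,0],[0,0,18],1],
    [[0,0,0],[0,0,23],1],
    [[0,0,0],[0,0,28],1]
  ]
}}

```text
time_s: 19.95
position: [0.6223, -0.0295, 0.2333]
tool_rot: [0.709, 0.705, -0.0, 0.0]
ft_force: [0.1, 0.6, -0.4]
finger_gap: 0.0202
gripper_force: 78.5
```

Call:
{"method": "drive_tool", "body": {
  "rows": [
    [[0,0,0],[0,0,4],1],
    [[0,0,0],[0,0,8],1],
    [[0,0,0],[0,0,12],1],
    [[0,0,0],[0,0,15],1],
    [[0,0,0],[0,0,18],1]
  ]
}}

```text
time_s: 20.58
position: [0.6223, -0.0295, 0.2155]
tool_rot: [0.709, 0.705, 0.0, 0.0]
ft_force: [0.1, 0.9, -1.5]
finger_gap: 0.0202
gripper_force: 78.5
```

Call:
{"method": "drive_tool", "body": {
  "rows": [
    [[0,0,0],[0,0,5],1],
    [[0,0,0],[0,0,10],1],
    [[0,0,0],[0,0,15],1],
    [[0,0,0],[0,0,20],1],
    [[0,0,0],[0,0,20],1]
  ]
}}

```text
time_s: 21.2
position: [0.622, -0.0294, 0.1951]
tool_rot: [0.709, 0.705, -0.0, -0.0]
ft_force: [-0.6, -0.3, -1.6]
finger_gap: 0.0202
gripper_force: 78.5
```

```bash
cat > k.py <<'E'
from h import *
im,d,c=cam('scene'); save('scene8',im); P=cloud(d,c,np.ones((420,560),bool))
def u(X): q=np.array(c['R'])@X+np.array(c['t']); return (q[:2]/q[2]*f(c)+[c['cx'],c['cy']]).round(1)
for z in (.03,.047,.065): print(z,u(np.array([.622,-.033,z])))
p,R,s=tool(); print(p,np.round(s['ft_force'],1))
a=im[110:400,190:480]; a=cv2.resize(a,(598,598),interpolation=2)
x,y=u(np.array([.622,-.033,.055])).astype(int); b=cv2.resize(im[y-30:y+30,x-10:x+10],(200,598),interpolation=2); save('c8',np.hstack([a,b]))
E
python3 k.py
```

```text
0.03 [240.9 250. ]
0.047 [240.3 246.1]
0.065 [239.7 241.9]
[ 0.62216695 -0.02944168  0.19542153] [-0.6  0.2 -0.5]
```

View pics/c8.png

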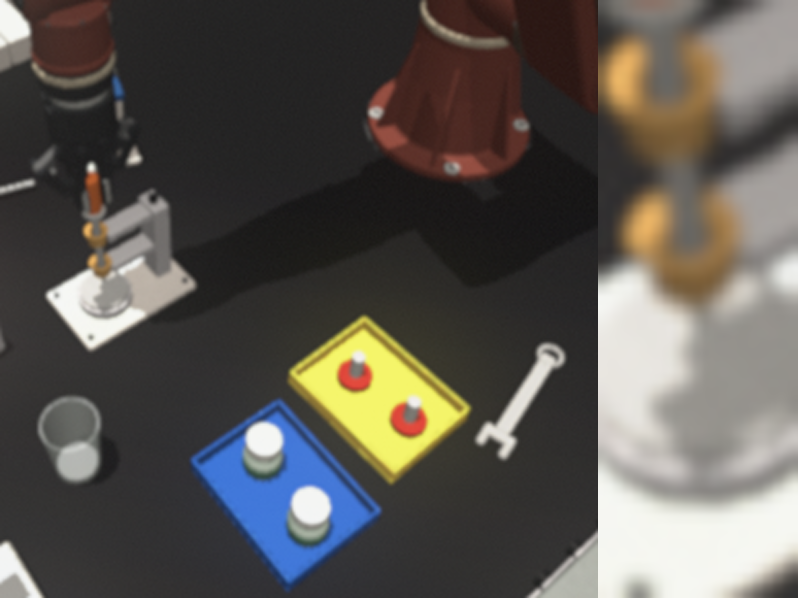

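The rod enters both bushings at (95,232) and (98,262), and the wrist force is near zero. Two jars stand in the blue tray, two sources in the yellow one, and the beaker and wrench look untouched. The tip itself is hidden behind the lower rim. From the rack height and the lowering distance it is at about 47 mm, which is 18 mm below the rim and 17 mm above the detector.

```bash
python3 -c "
from station import manip
print(manip.sign_off())"
```

```text
the job is handed in; nothing more can be done
None
```

The job is handed in: the jar and the source stand upright in their trays, and the rod is still gripped through both bushings. Its tip is about 18 mm below the lower one and 17 mm above the detector, worked out from the arm's position because the tip was hidden in the last picture.

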